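# Sensor check: start the tester, then point at the widest sensor

## Task

Press the round start button on the tester fully and let it come back up, then act as the test target: bring the fingertips, pointing straight down, to about 15 mm above the middle of the face of the widest of the three barrel sensors, keep them there for at least two seconds, and finish the program with them still there. Do not touch any of the sensors, do not press the square keys, and leave everything else on the bench where it is.

Things in the scene. Friction and masses are not known exactly. Their poses are not given: they have to be found in the camera images.
- start_top (a point): middle of the top of the tester's round start button, 28 mm in diameter, about 54 mm above the bench when up, in the near half of the tester on its centre line; z up, pressed straight down
- start (a joint): travel of the start button in m: 0 up, 0.006 fully down; springs back, fully down takes about 5 N
- tester: grey desk tester fixed to the bench, 190 (x) x 100 (y) x 32 mm high; origin under its centre, its screen at +x, its keys at the middle and -x; start button on top at x = -60 mm, y = 0
- key_left (a joint): travel of the small square key (16 mm wide, top 40 mm above the bench) at x = -8, y = +29 mm of the tester, in m: 0 up, 0.004 down
- key_right (a joint): the same for the square key at x = -8, y = -29 mm of the tester
- sensor_wide_face (a point): centre of the sensing face (flat round top) of the upright barrel sensor that is 30 mm in diameter, 70 mm above the bench; z up
- sensor_medium_face (a point): centre of the sensing face (flat round top) of the upright barrel sensor that is 18 mm in diameter, 70 mm above the bench; z up
- sensor_slim_face (a point): centre of the sensing face (flat round top) of the upright barrel sensor that is 12 mm in diameter, 70 mm above the bench; z up
- sensor_wide: the widest of the three loose barrel sensors (30 mm diameter steel barrel, black face), standing upright on a 60 x 60 x 18 mm aluminium foot, 70 mm high in all, about 0.5 kg; origin under the foot's centre
- sensor_medium: the middle-sized of the three loose barrel sensors (18 mm diameter steel barrel, black face), standing upright on a 60 x 60 x 18 mm aluminium foot, 70 mm high in all, about 0.5 kg; origin under the foot's centre
- sensor_slim: the slimmest of the three loose barrel sensors (12 mm diameter steel barrel, black face), standing upright on a 60 x 60 x 18 mm aluminium foot, 70 mm high in all, about 0.5 kg; origin under the foot's centre
- tip_cleaner: round brass soldering-tip cleaner, 70 mm across, 67 mm high; origin under its centre
- pen: pen lying flat, 140 mm long, 10 mm thick, long axis x; origin under its middle
- breadboard: white plug-in board lying flat, 55 x 165 x 9 mm with parts up to 20 mm high; origin under its centre
- screwdriver: screwdriver lying flat, 190 mm long, about 30 mm thick at most, along x; origin under its middle
- battery: small block battery standing upright, 17 x 26 x 49 mm; origin under its centre
- transformer: small iron and copper transformer, 55 x 55 x 45 mm; origin under its centre
- heat_sink: finned aluminium heat sink, 40 x 50 x 27 mm; origin under its centre

How it is judged:
By the outcome, as a careful person would: the job done as asked, in the order asked, and still so for the second after the job is handed in, with the robot touching nothing.
It also fails if it takes over 38 s, if anything falls off the work surface, if the arm or the gripper's body presses on something with over 40 N, if the wrist force passes 120 N, or if a joint passes its speed limit or range.

## Robot

A 6-joint arm with a two-finger parallel gripper is mounted at the origin on the work surface. World frame = base frame: x ahead of the robot, y to its left, z up, the work surface at z = 0. Lengths are in m, angles in rad, forces in N, time in s.
With the tool pointing down it reaches from about 0.275 to 0.975 m from the base axis. Payload 8.4 kg.
Tool frame: the origin (TCP) lies between the finger pads; the fingertips stand 19 mm ahead of it and the grasp point (between the pads) is the TCP; z points along the fingers, y is the direction in which the jaws open and shut (so a half turn about z gives the same grasp; the last joint's range is limited). The gripper opens to 92 mm and grips with 3 to 60 N. Pads are 20 mm wide; open, the fingers measure 128 mm over their backs; the gripper's body (75 mm by 189 mm) begins 69 mm behind the grasp point.
Start: joints at [-1.19, 0.353, 1.633, -0, 1.155, -0.002], TCP at [0.233, -0.58, 0.234] pointing down, gripper open.
Joint ranges: [-2.63, 2.63], [-0.92, 2.1], [0.06, 2.66], [-1.3, 4.44], [0, 2.69], [-3.02, 3.02]. Speed limits (rad/s): [2.22, 2.22, 2.79, 3.14, 3.14, 3.14].

## Interface

Orientations are given as a unit quaternion [x, y, z, w].
In Python, from station import ctrl gives the robot as it stands.
- The arm moves only by the tool step_arm, never from a script. Its argument "steps" is one flat list of numbers, 5 for each row, row after row: the shift along the tool's x, y, z in units of 40 mm (1.0 is 40 mm), then the turn about the tool's z in units of 6 degrees (1.0 is 6 degrees), then the finger opening in mm, from 0 to 91.9. In form: [x, y, z, twist, fingers, x, y, z, twist, fingers, ...]. A call has exactly 5 rows; each row is the pose to reach, as a shift and turn from the pose measured when the call began, along the tool's axes at that moment; what a row does not reach only later rows make up. A row lasts 1/10 s, in which the tool goes at most 50 mm and 8.59 degrees, less where a joint would pass 70% of its speed; a pose out of reach is approached as far as the arm can. A call with a gripper value outside its range is refused whole. The fingers move at their own pace and stop on an object; the grip force is fixed at half the most. Time passes only in rows, so rows that repeat a pose let the fingers close, or fill a call up. It gives the time, the measured TCP pose, the force and the opening at its end, in the units of the state.
- ctrl.observe(): the state, without advancing time (a new reading comes with each control period).
- ctrl.snapshot(name): name is "scene" or "top" or "wrist"; returns (picture, depth): 400x640x3 uint8, red, green, blue; 400x640 float32, m along the optical axis (not along the pixel's ray), 0 where there is no reading.
- ctrl.camera_model(name): a dict with "fov_y" (degrees; the focal length in pixels is half the picture's height over the tangent of half this angle, whatever the lens; pixels are square), "cx", "cy" (the principal point, pixels), "distortion" ([k1, k2, p1, p2, k3] as OpenCV has them; the pictures are not rectified), "world_from_camera" (4x4, takes a point from camera to world coordinates). Camera axes: x right, y down, z forward; pixel columns grow to the right and rows downward; lengths in m; the calibration is good to about 2 mm. A picture is of the moment at which its call begins: read the wrist's pose just before it. camera_model takes no time and is no camera call; for the wrist camera it gives the pose at the moment of the call.
- ctrl.close_job(): hands the job in, once; it reports no verdict.
The state is a dict: "t": time; "q": joint angles; "joint_velocities": joint speeds; "joint_torque": joint torques, N m; "tool_pos": TCP position; "orientation": TCP orientation; "force": force on the tool from outside, world axes, zero at the start; "moment": the same for the moment, N m; "grip_width": opening from 0.0 (shut) to 1.0 (fully open).
Only numpy, scipy, OpenCV 4.12 (cv2) and the standard library are available. Lean on these libraries where they do the work, as an engineer would, in place of code of your own. Each camera call takes 0.05 s, during which the arm holds its last target. There are 200 camera calls.

## Working session

There is one attempt and no reset: what is moved stays moved. The work goes in short steps, Python scripts to look and compute and a tool call to move; the robot and the scene stay as the last step left them, time stands still between calls to the robot, and variables do not carry over. Pictures are saved under pics/ and viewed, about 8 in all and at most 12, crops included, and the job is handed in when it is done.

Besides the shell and the picture viewer there is one more tool, called as name(argument=value, ...) on one line, values as JSON. step_arm: Moves the arm, as the interface text tells. Its arguments: {"type":"object","properties":{"steps":{"type":"array"}},"required":["steps"]}

```bash
mkdir -p pics
cat > h.py <<'E'
import numpy as np, cv2
from station import ctrl
def snap(n):
    m=ctrl.camera_model(n); p,d=ctrl.snapshot(n); return p,d,m
def K(m):
    f=200/np.tan(np.radians(m["fov_y"])/2); return np.array([[f,0,m["cx"]],[0,f,m["cy"]],[0,0,1]])
def cloud(d,m):
    v,u=np.mgrid[0:400,0:640]
    n=cv2.undistortPoints(np.stack([u,v],-1).reshape(-1,1,2).astype(np.float64),K(m),np.array(m["distortion"])).reshape(400,640,2)
    P=np.dstack([n[...,0]*d,n[...,1]*d,d]); T=np.array(m["world_from_camera"])
    W=P@T[:3,:3].T+T[:3,3]; W[d==0]=np.nan; return W
E
python3 - <<'E'
from h import *
p,d,m=snap("top"); W=cloud(d,m); np.save("W.npy",W); np.save("p.npy",p)
cv2.imwrite("pics/top.png",p[...,::-1])
print(np.round(m["world_from_camera"],3).tolist(), ctrl.observe())
for lo,hi in((.062,.078),(.05,.058)):
    k=((W[...,2]>lo)&(W[...,2]<hi)).astype(np.uint8)
    n,l,s,c=cv2.connectedComponentsWithStats(k)
    for i in range(1,n):
        if s[i,4]>12: print(lo,s[i],c[i].round(1),np.round(np.median(W[l==i],0),4),np.round(np.ptp(W[l==i],axis=0),3))
E
```

```text
[[-0.009, -0.982, 0.187, 0.354], [-1.0, 0.014, 0.027, -0.1], [-0.029, -0.187, -0.982, 1.211], [0.0, 0.0, 0.0, 1.0]] {'t': 0.05, 'q': array([-1.19040861e+00,  3.53631715e-01,  1.63409185e+00, -1.70866135e-05,
        1.15519902e+00, -2.41091299e-03]), 'joint_velocities': array([-1.24886169e-05, -1.16721335e-03, -1.58641131e-03,  1.07992039e-03,
       -3.68274652e-04, -3.51395729e-04]), 'joint_torque': array([ 5.68186406e-04, -5.95431948e+01, -3.35272765e+01,  7.00968783e-02,
        1.84667419e-02, -2.38958779e-05]), 'tool_pos': array([ 0.23327169, -0.57935424,  0.23289203]), 'orientation': array([ 9.81738127e-01,  1.90236190e-01, -1.32599080e-04, -6.51659948e-04]), 'force': array([-0.0602658 ,  0.49551419, -0.5243185 ]), 'moment': array([ 0.02530013,  0.01449306, -0.0082979 ]), 'grip_width': 1.0000872350572418}
0.062 [209  68   5  15  24] [211.8  75.6] [0.8992 0.1987 0.0706] [0.042 0.006 0.016]
0.062 [506  96   3   9  18] [506.9 100.7] [ 0.8192 -0.5546  0.0696] [0.023 0.003 0.014]
0.062 [511 104   6  22  60] [513.6 114.7] [ 0.7809 -0.5677  0.0703] [0.058 0.005 0.016]
0.062 [ 69 123 
[... 2895 characters left out ...]
0.004 0.055 0.007]
0.05 [595 243  14  17  56] [603.8 248.4] [ 0.4429 -0.7858  0.0543] [0.041 0.034 0.008]
0.05 [570 245   4  35  69] [571.5 262.1] [ 0.4069 -0.6908  0.0534] [0.083 0.006 0.007]
0.05 [ 22 254  13   1  13] [ 28. 254.] [0.4411 0.6781 0.0541] [0.001 0.037 0.004]
0.05 [607 261   4  26  54] [608.1 273.9] [ 0.3772 -0.7875  0.054 ] [0.062 0.009 0.007]
0.05 [572 281  10   8  23] [574.6 285.9] [ 0.3484 -0.6925  0.053 ] [0.018 0.022 0.006]
0.05 [ 64 338   8  31  74] [ 68.  354.6] [0.1972 0.5451 0.0542] [0.074 0.021 0.008]
0.05 [ 63 370   3  15  26] [ 64.3 377.2] [0.137  0.5575 0.0549] [0.035 0.005 0.008]
0.05 [ 62 386   4  14  22] [ 63.9 392. ] [0.1001 0.5577 0.0547] [0.033 0.006 0.008]
```

View pics/top.png

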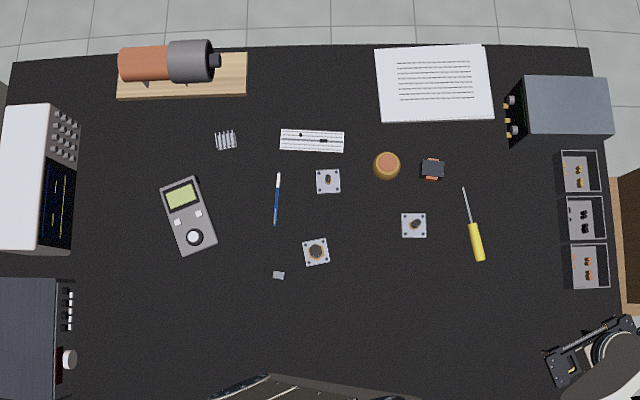

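The top view shows the round start button at (194,236), the wide sensor at (315,250), the medium at (414,224) and the slim at (327,178). Depth puts the button at about (0.488, 0.234) and the wide face at (0.450, -0.064). I'll cross at the present height while closing the fingers.

step_arm(steps=[0.7,-0.9,0,0,0,1.4,-1.75,0,0,0,2.1,-2.6,0,0,0,2.8,-3.45,0,0,0,3.5,-4.3,0,0,0])

```text
t: 0.55
tool_pos: [0.2988, -0.3656, 0.2327]
orientation: [0.982, 0.19, -0.0, -0.001]
force: [0.5, 0.8, 0.4]
grip_width: 0.588
```

step_arm(steps=[0.7,-0.9,0,0,0,1.4,-1.75,0,0,0,2.1,-2.6,0,0,0,2.8,-3.45,0,0,0,3.5,-4.3,0,0,0])

```text
t: 1.05
tool_pos: [0.3645, -0.1521, 0.233]
orientation: [0.982, 0.19, -0.0, -0.001]
force: [1.0, 0.1, -0.5]
grip_width: 0.155
```

step_arm(steps=[0.7,-0.9,0,0,0,1.4,-1.75,0,0,0,2.1,-2.6,0,0,0,2.8,-3.45,0,0,0,3.5,-4.3,0,0,0])

```text
t: 1.55
tool_pos: [0.4302, 0.0616, 0.2332]
orientation: [0.982, 0.19, -0.0, -0.001]
force: [0.4, -0.8, 0.4]
grip_width: 0.005
```

step_arm(steps=[0.7,-0.85,0,0,0,1.4,-1.7,0,0,0,2.1,-2.5,0,0,0,2.7,-3.2,0,0,0,2.95,-3.45,0,0,0])

```text
t: 2.05
tool_pos: [0.4887, 0.2365, 0.233]
orientation: [0.982, 0.191, -0.0, -0.001]
force: [0.7, -0.4, 0.6]
grip_width: 0.005
```

Run:
```python
from h import *
o=ctrl.observe();print(o["tool_pos"],o["orientation"],o["q"])
p,d,m=snap("wrist"); W=cloud(d,m)
im=p[...,::-1].copy()
k=((W[...,2]>.047)&(W[...,2]<.06)).astype(np.uint8)
n,l,s,c=cv2.connectedComponentsWithStats(k)
for i in range(1,n):
    if s[i,4]>60: print(s[i],c[i].round(1),np.round(np.nanmean(W[l==i],0),4),np.round((W[l==i].max(0)+W[l==i].min(0))/2,4),np.round(np.ptp(W[l==i],axis=0),3))
cv2.imwrite("pics/w1.png",im)
```

```text
[0.48868034 0.23647751 0.23300355] [ 9.81586317e-01  1.91015027e-01 -3.65034899e-04 -1.19512635e-03] [0.44636464 0.22637876 1.81004529 0.00279439 1.10527578 1.63151394]
[309 169  28  28 604] [322.3 182.7] [0.4886 0.236  0.0535] [0.4881 0.2357 0.0515] [0.027 0.027 0.009]
[542 297  32  27 289] [553.6 306.4] [ 0.4547 -0.0525  0.0537] [ 0.4519 -0.0574  0.0535] [0.029 0.021 0.013]
```

View pics/w1.png

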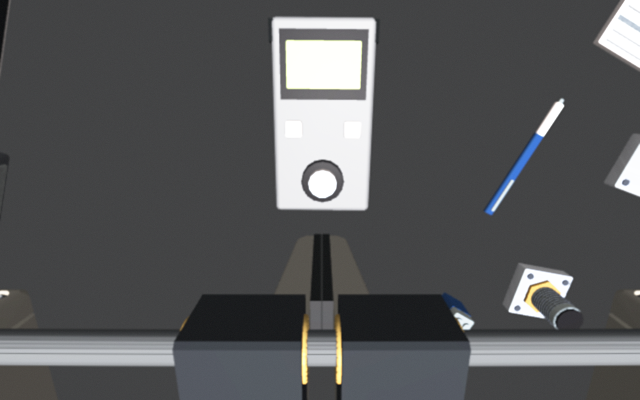

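The wrist view shows the button at (322,183), right under the tool (0.488, 0.236), with the keys at (293,129) and (352,129) well clear. Going down.

step_arm(steps=[0,0,1.1,0,0,0,0,2.2,0,0,0,0,3.1,0,0,0,0,3.6,0,0,0,0,3.75,0,0])

```text
t: 2.6
tool_pos: [0.487, 0.2348, 0.0807]
orientation: [0.982, 0.191, -0.003, -0.001]
force: [-1.1, -0.5, 0.6]
grip_width: 0.002
```

step_arm(steps=[0,0,0.08,0,0,0,0,0.16,0,0,0,0,0.22,0,0,0,0,0.26,0,0,0,0,0.29,0,0])

```text
t: 3.1
tool_pos: [0.4875, 0.2348, 0.0697]
orientation: [0.982, 0.191, -0.002, -0.001]
force: [-0.2, -3.5, 3.7]
grip_width: 0.002
```

step_arm(steps=[0,0,0.03,0,0,0,0,0.05,0,0,0,0,0.07,0,0,0,0,0.09,0,0,0,0,0.1,0,0])

```text
t: 3.6
tool_pos: [0.4876, 0.2348, 0.0671]
orientation: [0.982, 0.191, -0.002, -0.0]
force: [-5.9, -5.5, 25.6]
grip_width: 0.008
```

25.6 N at TCP z 0.067 means the button is at its stop. Lifting.

step_arm(steps=[0,0,-0.3,0,0,0,0,-1.0,0,0,0,0,-2.0,0,0,0,0,-3.0,0,0,0,0,-3.6,0,0])

```text
t: 4.1
tool_pos: [0.4891, 0.2355, 0.2141]
orientation: [0.982, 0.191, -0.0, -0.001]
force: [0.6, -0.1, 0.3]
grip_width: 0.006
```

Run:
```python
from h import *
p,d,m=snap("wrist"); W=cloud(d,m)
o=ctrl.observe();print(o["tool_pos"],o["orientation"],o["force"])
k=(np.hypot(W[...,0]-.488,W[...,1]-.235)<.009)
print("button z",np.nanmedian(W[k],0),k.sum())
# wide sensor from the top camera, refined on face level
p,d,m=snap("top"); W=cloud(d,m)
k=((abs(W[...,2]-.07)<.004)&(np.hypot(W[...,0]-.45,W[...,1]+.064)<.03))
q=W[k];print("wide",q.mean(0),(q.max(0)+q.min(0))/2,np.ptp(q,axis=0),k.sum())
R=cv2.Rodrigues(np.zeros(3))[0]
from scipy.spatial.transform import Rotation as Ro
print("units",Ro.from_quat(o["orientation"]).as_matrix().T@(np.r_[q.mean(0)[:2],.07]-o["tool_pos"])/.04)
```

```text
[0.49047441 0.236226   0.2170867 ] [ 0.98160849  0.19089     0.00177065 -0.00162592] [1.47444931 1.21530667 2.67378981]
button z [0.49055902 0.23610988 0.25772303] 949
wide [ 0.44893951 -0.06314205  0.06968719] [ 0.44864112 -0.063781    0.06979194] [0.02638829 0.02840881 0.00735233] 115
units [-3.78248121  6.55883529  3.6452108 ]
```

step_arm(steps=[-0.5,0.9,0,0,0,-1.0,1.9,0,0,0,-1.6,2.9,0,0,0,-2.2,3.9,0,0,0,-2.8,4.9,0,0,0])

```text
t: 4.7
tool_pos: [0.4586, 0.011, 0.2127]
orientation: [0.982, 0.191, 0.001, -0.002]
force: [1.3, -0.3, 1.0]
grip_width: 0.01
```

step_arm(steps=[-0.4,0.8,0,0,0,-0.8,1.4,0,0,0,-1.0,1.65,0,0,0,-1.0,1.65,0,0,0,-1.0,1.65,0,0,0])

```text
t: 5.2
tool_pos: [0.4462, -0.0645, 0.212]
orientation: [0.982, 0.191, 0.001, -0.002]
force: [-1.0, -0.7, -0.4]
grip_width: 0.002
```

Run:
```python
from h import *
from scipy.spatial.transform import Rotation as Ro
p,d,m=snap("wrist"); W=cloud(d,m)
o=ctrl.observe();print(o["tool_pos"],o["orientation"],o["force"])
k=((abs(W[...,2]-.07)<.005)&(np.hypot(W[...,0]-.449,W[...,1]+.064)<.03))
q=W[k];print("wide",q.mean(0),(q.max(0)+q.min(0))/2,np.ptp(q,axis=0),k.sum())
print("units",Ro.from_quat(o["orientation"]).as_matrix().T@(np.r_[q.mean(0)[:2],.104]-o["tool_pos"])/.04)
cv2.imwrite("pics/w2.png",p[...,::-1])
p,d,m=snap("top"); W=cloud(d,m)
k=np.hypot(W[...,0]-.488,W[...,1]-.235)<.009
print("button",np.median(W[k],0),k.sum())
```

```text
[ 0.44641077 -0.06424331  0.21210747] [ 9.81516129e-01  1.91367637e-01  6.79146075e-04 -2.01349536e-03] [ 0.29486928  0.15757934 -0.0669985 ]
wide [ 0.4519241  -0.06289427  0.06960381] [ 0.45126599 -0.06328863  0.06849212] [0.0294855  0.02963308 0.0069706 ] 865
units [0.1347215  0.03050326 2.70288191]
button [0.48739025 0.2342009  0.05399796] 42
```

View pics/w2.png

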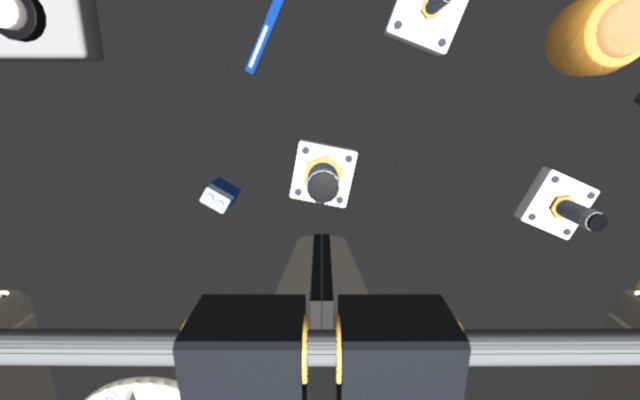

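The wide sensor is centred under the tool at (322,183), average (0.4505, -0.063). The button is back up at z 0.054. Descending to TCP z 0.104.

step_arm(steps=[0.1,0.03,0.8,0,0,0.1,0.03,1.6,0,0,0.1,0.03,2.2,0,0,0.1,0.03,2.5,0,0,0.1,0.03,2.6,0,0])

```text
t: 5.8
tool_pos: [0.4504, -0.0624, 0.1072]
orientation: [0.981, 0.192, -0.0, -0.002]
force: [-0.1, -0.5, 0.2]
grip_width: 0.0
```

step_arm(steps=[0,0.02,0.05,0,0,0,0.02,0.08,0,0,0,0.02,0.08,0,0,0,0.02,0.08,0,0,0,0.02,0.08,0,0])

```text
t: 6.3
tool_pos: [0.4509, -0.0633, 0.1045]
orientation: [0.981, 0.192, 0.0, -0.002]
force: [-0.6, 0.2, -0.3]
grip_width: 0.008
```

step_arm(steps=[0,0,0,0,0,0,0,0,0,0,0,0,0,0,0,0,0,0,0,0,0,0,0,0,0])

```text
t: 6.8
tool_pos: [0.4509, -0.0633, 0.1045]
orientation: [0.981, 0.192, 0.0, -0.002]
force: [0.1, -0.6, 0.4]
grip_width: 0.005
```

step_arm(steps=[0,0,0,0,0,0,0,0,0,0,0,0,0,0,0,0,0,0,0,0,0,0,0,0,0])

```text
t: 7.3
tool_pos: [0.4509, -0.0633, 0.1045]
orientation: [0.981, 0.192, 0.0, -0.002]
force: [-0.2, 0.5, -0.0]
grip_width: 0.005
```

Run:
```python
from h import *
o=ctrl.observe();print(o["t"],o["tool_pos"],o["orientation"],o["force"],abs(o["joint_velocities"]).max())
p,d,m=snap("wrist"); cv2.imwrite("pics/w3.png",p[...,::-1]); W=cloud(d,m)
k=((abs(W[...,2]-.07)<.005)&(np.hypot(W[...,0]-.45,W[...,1]+.063)<.022))
q=W[k];print("wide",q.mean(0),(q.max(0)+q.min(0))/2,np.ptp(q,axis=0),k.sum())
```

```text
7.3 [ 0.4509014  -0.0632637   0.10448885] [ 9.81357351e-01  1.92179606e-01  2.63365512e-04 -2.16322221e-03] [-0.16435215  0.48823052 -0.03380014] 0.0011086388587042968
wide [ 0.45888558 -0.05999484  0.06911723] [ 0.45546508 -0.06270871  0.06831074] [0.02111021 0.02894265 0.00651412] 825
```

View pics/w3.png

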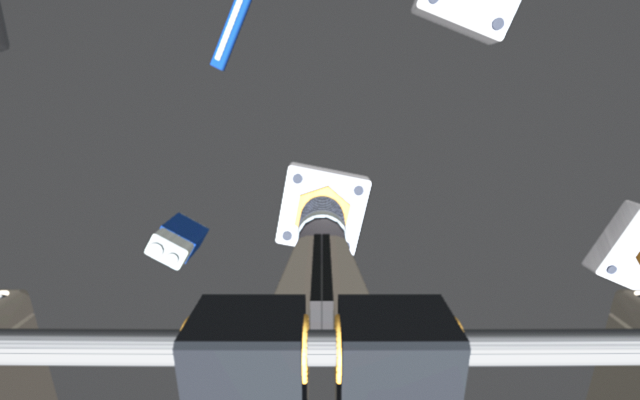

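The fingertips hang over the face at (322,225), which they partly hide. Its visible far edge (x 0.466, so centre 0.451) and its y mid-extent (-0.063) agree with the tool position. Holding for longer.

step_arm(steps=[0,0,0,0,0,0,0,0,0,0,0,0,0,0,0,0,0,0,0,0,0,0,0,0,0])

```text
t: 7.85
tool_pos: [0.4509, -0.0633, 0.1045]
orientation: [0.981, 0.192, 0.0, -0.002]
force: [-0.5, -0.0, 0.2]
grip_width: 0.001
```

step_arm(steps=[0,0,0,0,0,0,0,0,0,0,0,0,0,0,0,0,0,0,0,0,0,0,0,0,0])

```text
t: 8.35
tool_pos: [0.4509, -0.0633, 0.1045]
orientation: [0.981, 0.192, 0.0, -0.002]
force: [-0.1, 0.0, 0.5]
grip_width: 0.003
```

step_arm(steps=[0,0,0,0,0,0,0,0,0,0,0,0,0,0,0,0,0,0,0,0,0,0,0,0,0])

```text
t: 8.85
tool_pos: [0.4509, -0.0632, 0.1045]
orientation: [0.981, 0.192, 0.0, -0.002]
force: [1.0, 0.8, 0.0]
grip_width: 0.006
```

step_arm(steps=[0,0,0,0,0,0,0,0,0,0,0,0,0,0,0,0,0,0,0,0,0,0,0,0,0])

```text
t: 9.35
tool_pos: [0.4509, -0.0633, 0.1045]
orientation: [0.981, 0.192, 0.0, -0.002]
force: [-0.4, -0.5, -0.5]
grip_width: 0.009
```

Run:
```python
from h import *
o=ctrl.observe();print(o["t"],o["tool_pos"],o["force"]); ctrl.close_job()
```

```text
9.35 [ 0.45092519 -0.06325722  0.10449556] [-0.40249877 -0.51547814 -0.54468405]
the job is handed in; nothing more can be done
```

I pressed the start button with the closed fingers until it hit its stop. The force reached 25.6 N with the fingertips at about 48 mm. After I lifted off, the top camera measured the button back up at z = 0.054.

I then held the fingertips, pointing down, about 15.5 mm above the middle of the wide sensor's face for about 3 s (t = 6.3 to 9.35 s). I handed the job in with them still there.

- **Position:** the tool was at (0.4509, -0.0633). The face measured (0.449, -0.063) from the top camera and (0.452, -0.063) from the wrist camera, so the offset is about 2 mm at most.
- **Contact:** the force during the hold was only noise, about 1 N or less, and nothing in the pictures looked moved.
- **Checks that failed or disagreed:**
  - The first button-height check with the wrist camera failed because the gripper was in view (it read z = 0.258), so I relied on the top camera instead.
  - The last wrist-camera mean of the face was off (x = 0.459) because the fingers partly hid it, but the visible edges agreed with the tool position.

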